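# Tip the soaps from their tray into a gift box

## Robot

A 7-joint arm with a two-finger parallel gripper is mounted at the origin on the work surface. World frame = base frame: x ahead of the robot, y to its left, z up, the work surface at z = 0. Lengths are in mm, angles in rad, forces in N, time in s.
With the tool pointing down it reaches from about 425 to 1025 mm from the base axis. Payload 9.4 kg.
Tool frame: the origin (TCP) lies on the centre line of the jaws, within the pads' length; the fingertips stand 25 mm ahead of it and the grasp point (between the pads) lies 6 mm ahead of it; z points along the fingers, y is the line along which they close (so a half turn about z gives the same grasp; the last joint's range is limited). The gripper opens to 85 mm and grips with 20 to 120 N. Pads are 22 mm wide; open, the fingers measure 114 mm over their backs; the gripper's body (76 mm by 85 mm) begins 54 mm behind the grasp point. The pads swing forward as they close: fully open they stand 13 mm farther back than shut.
Start: joints at [1.118, 0.599, -0.003, 1.599, 0.002, 0.943, -0.08], TCP at [266.079, -674.408, 256.275] pointing down, gripper open.
Joint ranges: [-2.57, 2.57], [-0.35, 1.97], [-1.29, 1.29], [0.11, 2.56], [-1.05, 4.19], [0.11, 1.86], [-2.63, 2.63]. Speed limits (rad/s): [2.22, 2.22, 3.01, 3.01, 3.14, 3.14, 3.14].

## Interface

Orientations are given as a unit quaternion [x, y, z, w].
In Python, from station import bot, optics, workorder gives the robot as it stands.
- The arm moves only by the tool arm_command, never from a script. Its argument "plan" is a list of rows, each an object with "xyz": the shift along the tool's x, y, z each as a share of 0.1 m, from -1 to 1, a list of three; "rotation": the turn, a rotation vector about the tool's x, y, z each as a share of pi rad, from -1 to 1, a list of three. In form: [{"xyz": [tx, ty, tz], "rotation": [wx, wy, wz]}, ...]. A call has 1 to 10 rows; each row shifts and turns the commanded pose from where the row before left it, along the tool's axes as they then stand; what a row does not reach is not made up. A row lasts 1/8 s, in which the tool goes at most 62.5 mm and 10.7 degrees, less where a joint would pass 70% of its speed; a pose out of reach is approached as far as the arm can. A call with a number of a shift or a turn outside -1 to 1 is refused whole. A call with a gripper value outside its range is refused whole. "hand" is the closure, from 0 (fully open) to 1 (shut), set as the call begins (left out, the last holds). The fingers move at their own pace and stop on an object; "squeeze" is the grip in N (left out, the last holds). Time passes only in rows, so rows that do not move let the fingers close. It gives the time, the measured TCP pose, the force, the opening and the grip force at its end, in the units of the state.
- bot.sense(): the state, without advancing time (a new reading comes with each control period).
- optics.get_image(name): name is "side" or "top"; returns the picture (420x560x3 uint8, red, green, blue); there is no depth.
- optics.camera_model(name): a dict with "camera_matrix" (3x3 intrinsics, pixels), "R" (3x3) and "t" (3): a world point X has camera coordinates R X + t. Camera axes: x right, y down, z forward; pixel columns grow to the right and rows downward; lengths in mm; the calibration is good to about 2 mm. A picture is of the moment at which its call begins. camera_model takes no time and is no camera call.
- workorder.job_done(): hands the job in; it is judged then, once.
Trained networks look in the newest picture that a camera, given by its name, has taken for a name from the list of things; names that differ only in an ending like _2 or _b are one class to them, and where a whole thing is asked for, a point or a joint stands for the part that bears it (a point fixed in the world has none). Each returns a list of dicts, best first, with "score" (0 to 1); they miss things now and then, are a little off and sometimes report something else, mostly with a low value. They report only what shows in the picture. A call takes as long as a camera call. They do not tell look-alikes from the thing itself.
- optics.boxes_of(target, camera): "centre" ([x, y, z] in mm, in world coordinates, good to about 4 mm: the middle of the surface that is visible of it).
- optics.tip_of(target, camera): "centre" ([x, y, z] in mm, in world coordinates, good to about 4 mm: a listed point, or the origin of a listed thing).
The state is a dict: "time_s": time; "joint_pos": joint angles; "joint_velocities": joint speeds; "joint_torque": joint torques, N m; "tcp_pos": TCP position; "eef_rot": TCP orientation; "wrist_force": force on the tool from outside, world axes, zero at the start; "torque": the same for the moment, N m; "grip_width": opening from 0.0 (shut) to 1.0 (fully open); "grasp_force": force on a finger pad.
Only numpy, scipy, OpenCV 4.12 (cv2) and the standard library are available. Lean on these libraries where they do the work, as an engineer would, in place of code of your own. Each camera call takes 0.05 s, during which the arm holds its last target. There are 200 camera calls.

## Task

Lift the tray of four soap bars off its sloping stand by its orange handle without losing a soap, tip it close above the open teal gift box so that all four soaps slide in, and put the empty tray back on the stand, lying flat on the slope against the lip as before. Do not touch the soaps with the gripper, and leave the gift box and everything else on the table where it is.

Things in the scene. Friction and masses are not known exactly. Their poses are not given: they have to be found in the camera images.
- tray: Dark wood soap tray, 125 mm deep (its x), 170 mm wide (its y), floor 6 mm thick; walls 6 mm thick, 40 mm high on its +x and both y sides, the -x side is the open mouth. A 34 mm wide post amid each y side carries the orange bar handle. Origin at the centre of the underside, z up. Starts on the stand, tilted with it by 0.384 rad (22 degrees): mouth high, rear wall low. 0.25 kg empty, 0.5 kg loaded.
- tray_handle (a point): Centre of the orange bar handle, 125 mm above the tray's underside along the tray's z. The bar is 158 mm long (tray y), 16 mm thick (tray x) and 24 mm tall (tray z).
- tray_mouth (a point): Middle of the edge of the tray's floor at the open mouth (tray x = -62.5 mm, on the floor's upper face, 6 mm above the underside).
- stand: Fixed white sloping stand, 150 x 180 mm, origin at the centre of its underside. Its panel slopes down towards its +x by 22 degrees to a stop lip 18 mm high; panel top 55 mm above the table at the origin. Seated against the lip, the tray has its origin at (0, 0, 55) mm in the stand's frame, the stand's yaw, is turned 0.384 rad about the stand's +y, and its handle's centre is at (47, 0, 171) mm.
- giftbox: Open teal cardboard gift box, loose, 170 (its x) x 230 (its y) x 80 mm high, walls and floor 4 mm. Origin at the centre of its underside. 0.45 kg. (Its lid, a closed flat slab 30 mm high with a cream ribbon, lies apart near the table's far edge.)
- soap1: Pink soap bar, 40 (its x) x 60 (its y) x 24 mm (its z), 60 g, smooth. Origin at its centre. Starts lying in the tray.
- soap2: Cream soap bar, 40 (its x) x 60 (its y) x 24 mm (its z), 60 g, smooth. Origin at its centre. Starts lying in the tray.
- soap3: Green soap bar, 40 (its x) x 60 (its y) x 24 mm (its z), 60 g, smooth. Origin at its centre. Starts lying in the tray.
- soap4: Lilac soap bar, 40 (its x) x 60 (its y) x 24 mm (its z), 60 g, smooth. Origin at its centre. Starts lying in the tray.
- twine: Small red spool of twine standing upright among the task's things, 48 mm across, 60 mm high. Bystander. Origin at the centre of its underside.
- candle: Amber glass candle jar with a pale wooden lid, 68 mm across, 75 mm high. Bystander. Origin at the centre of its underside.
- tape: Green roll of paper tape lying flat, 90 mm across, 22 mm high. Bystander. Origin at the centre of its underside.
- mug: White ceramic mug, 76 mm across, 90 mm high, handle on its own +y side. Bystander. Origin at the centre of its underside.
- scissors: Scissors with black handles lying flat, about 170 mm long along their own x, 10 mm high. Bystander. Origin on the table near the pivot, between handles (-x) and blades (+x).
There are look-alikes about, which are no part of the job. Leave any blue look-alike of the soap2 alone. There is more than one size of the soap4; the job needs the smaller.

How it is judged (in metres and radians):
On the way, in this order (a step that is already met when the one before it is completed fails the run):
1. the tray is lifted clear of the stand, its underside more than 110 mm above the table, with all four soaps still in it (height (world z) of tray above 0.11 m and x of soap1 in the frame of tray between -0.0625 and 0.06 m and y of soap1 in the frame of tray between -0.08 and 0.08 m and z of soap1 in the frame of tray between 0.005 and 0.06 m and x of soap2 in the frame of tray between -0.0625 and 0.06 m and y of soap2 in the frame of tray between -0.08 and 0.08 m and z of soap2 in the frame of tray between 0.005 and 0.06 m and x of soap3 in the frame of tray between -0.0625 and 0.06 m and y of soap3 in the frame of tray between -0.08 and 0.08 m and z of soap3 in the frame of tray between 0.005 and 0.06 m and x of soap4 in the frame of tray between -0.0625 and 0.06 m and y of soap4 in the frame of tray between -0.08 and 0.08 m and z of soap4 in the frame of tray between 0.005 and 0.06 m), for 0.2 s.
2. all four soaps are in the gift box while the tray is away from the stand (more than 120 mm) (x of soap1 in the frame of giftbox between -0.08 and 0.08 m and y of soap1 in the frame of giftbox between -0.11 and 0.11 m and z of soap1 in the frame of giftbox between 0 and 0.075 m and x of soap2 in the frame of giftbox between -0.08 and 0.08 m and y of soap2 in the frame of giftbox between -0.11 and 0.11 m and z of soap2 in the frame of giftbox between 0 and 0.075 m and x of soap3 in the frame of giftbox between -0.08 and 0.08 m and y of soap3 in the frame of giftbox between -0.11 and 0.11 m and z of soap3 in the frame of giftbox between 0 and 0.075 m and x of soap4 in the frame of giftbox between -0.08 and 0.08 m and y of soap4 in the frame of giftbox between -0.11 and 0.11 m and z of soap4 in the frame of giftbox between 0 and 0.075 m and horizontal distance between tray and stand above 0.12 m), for 0.2 s.
At the end, for the whole second after the job is handed in: All four soaps lie inside the gift box (centres within its walls and less than 75 mm above its underside), the empty tray lies flat on the stand's slope (within 15 mm along and 25 mm across its seat, yaw within 0.15 rad), and tray, box and soaps are at rest (x of soap1 in the frame of giftbox between -0.08 and 0.08 m and y of soap1 in the frame of giftbox between -0.11 and 0.11 m and z of soap1 in the frame of giftbox between 0 and 0.075 m and x of soap2 in the frame of giftbox between -0.08 and 0.08 m and y of soap2 in the frame of giftbox between -0.11 and 0.11 m and z of soap2 in the frame of giftbox between 0 and 0.075 m and x of soap3 in the frame of giftbox between -0.08 and 0.08 m and y of soap3 in the frame of giftbox between -0.11 and 0.11 m and z of soap3 in the frame of giftbox between 0 and 0.075 m and x of soap4 in the frame of giftbox between -0.08 and 0.08 m and y of soap4 in the frame of giftbox between -0.11 and 0.11 m and z of soap4 in the frame of giftbox between 0 and 0.075 m and x of tray in the frame of stand between -0.015 and 0.015 m and y of tray in the frame of stand between -0.025 and 0.025 m and z of tray in the frame of stand between 0.045 and 0.065 m and x of tray_handle in the frame of stand between 0.03 and 0.064 m and z of tray_handle in the frame of stand between 0.16 and 0.182 m and angle between the y axis of tray and the y axis of stand, either way round below 0.15 rad and linear speed of each of soap1, soap2, soap3, soap4, tray, giftbox below 0.02 m/s); the robot touches nothing.
It fails at once if the gripper's fingers touch a soap (more than 0.5 N) (contact force between the fingers and soap1 above 0.5 N or contact force between the fingers and soap2 above 0.5 N or contact force between the fingers and soap3 above 0.5 N or contact force between the fingers and soap4 above 0.5 N).
It fails at once if the gift box is pushed more than 30 mm or tipped more than 0.3 rad (distance of giftbox from where it was at the start of the episode above 0.03 m or angle between giftbox's own z axis and vertical above 0.3 rad).
It fails at once if a soap is dropped or thrown: it goes faster than 2.2 m/s (a fall of 250 mm) (linear speed of any of soap1, soap2, soap3, soap4 above 2.2 m/s).
It fails at once if a bystander is moved more than 30 mm or knocked over (distance of any of twine, candle, tape, mug, scissors from where it was at the start of the episode above 0.03 m or angle between any of twine, candle, tape, mug, scissors's own z axis and vertical above 0.5 rad).
It also fails if it takes over 64 s, if anything falls off the work surface, if the arm or the gripper's body presses on something with over 40 N, if the wrist force passes 120 N, or if a joint passes its speed limit or range.

## Working session

There is one attempt and no reset: what is moved stays moved. The work goes in short steps, Python scripts to look and compute and a tool call to move; the robot and the scene stay as the last step left them, time stands still between calls to the robot, and variables do not carry over. Pictures are saved under pics/ and viewed, at most 10 in all, crops included, and the job is handed in when it is done.

Besides the shell and the picture viewer there is one more tool, called after ">>>" by a JSON object that holds its "fn" and its "kwargs". arm_command: Moves the arm, as the interface text tells. Shift numbers are shares of 0.1 m and turn numbers shares of pi rad, none past 1 either way. Its arguments: {"type":"object","properties":{"plan":{"type":"array","items":{"type":"object","properties":{"xyz":{"type":"array","items":{"type":"number","minimum":-1,"maximum":1}},"rotation":{"type":"array","items":{"type":"number","minimum":-1,"maximum":1}}}}},"hand":{"type":"number"},"squeeze":{"type":"number"}},"required":["plan"]}

```bash
ls; mkdir -p pics
cat > h.py <<'E'
import numpy as np, cv2
from station import bot, optics, workorder
def snap(c,f):
    im=optics.get_image(c); cv2.imwrite('pics/'+f,im[:,:,::-1]); return im
def proj(c,X):
    m=optics.camera_model(c); p=np.array(m['camera_matrix'])@(np.array(m['R'])@np.array(X,float)+np.array(m['t'])); return (p[:2]/p[2]).round(0)
E
python3 - <<'E'
from h import *
a=snap('side','s0.png'); b=snap('top','t0.png')
for c in ['top','side']:
  m=optics.camera_model(c); print(c,(-np.array(m['R']).T@np.array(m['t'])).round())
  for f,n in [('tip_of',x) for x in ['tray','tray_handle','tray_mouth','stand','giftbox','soap1','soap2','soap3','soap4','twine','candle','mug','tape']]:
    try: r=getattr(optics,f)(n,c)
    except Exception as e: print(n,e); continue
    print(n,[(np.round(d['centre']).tolist(),round(d['score'],2),proj(c,d['centre']).tolist()) for d in r])
print(bot.sense())
E
```

```text
pics
top [ 379.   49. 1050.]
tray [([483.0, 174.0, 55.0], 0.74, [220.0, 264.0]), ([742.0, -162.0, -0.0], 0.16, [362.0, 152.0])]
tray_handle [([531.0, 178.0, 171.0], 0.57, [210.0, 233.0]), ([742.0, -160.0, -1.0], 0.17, [361.0, 152.0])]
tray_mouth [([430.0, 174.0, 88.0], 0.84, [218.0, 288.0]), ([740.0, 112.0, -5.0], 0.16, [248.0, 158.0])]
stand [([519.0, 223.0, 56.0], 0.73, [197.0, 248.0]), ([742.0, 112.0, -6.0], 0.17, [248.0, 157.0])]
giftbox [([509.0, -265.0, -1.0], 0.86, [415.0, 247.0])]
soap1 [([493.0, 141.0, 78.0], 0.79, [234.0, 257.0]), ([439.0, 368.0, 15.0], 0.77, [135.0, 289.0]), ([522.0, 218.0, 56.0], 0.75, [199.0, 247.0]), ([482.0, 223.0, 73.0], 0.74, [196.0, 264.0]), ([526.0, 153.0, 55.0], 0.55, [229.0, 244.0])]
soap2 [([493.0, 141.0, 78.0], 0.79, [234.0, 257.0]), ([439.0, 368.0, 15.0], 0.77, [135.0, 289.0]), ([522.0, 218.0, 56.0], 0.75, [199.0, 247.0]), ([482.0, 223.0, 73.0], 0.74, [196.0, 264.0]), ([526.0, 153.0, 55.0], 0.55, [229.0, 244.0])]
soap3 [([493.0, 141.0, 78.0], 0.79, [234.0, 257.0]), ([439.0, 368.0, 15.0], 0.77, [135.0, 289.0]), ([522.0, 218.0, 56.0], 0.75, [199
[... 2483 characters left out ...]
9239,  1.59942476,  0.00182431,
        0.94289483, -0.07979643]), 'joint_velocities': array([-3.08758860e-04, -1.80202436e-03,  5.05439703e-04, -1.01100218e-03,
       -3.82786287e-05,  1.97817544e-05, -1.23951061e-03]), 'joint_torque': array([ 1.21573448e-04, -7.76232505e+01,  1.56350322e+00, -2.58384973e+01,
        1.23705331e-02,  1.98185320e-03, -2.54382584e-06]), 'tcp_pos': array([ 266.04629954, -674.40781623,  256.25121773]), 'eef_rot': array([ 9.82398318e-01,  1.86798134e-01, -3.99176342e-05, -1.24866825e-05]), 'wrist_force': array([ 0.39561371, -0.69885615, -0.0942627 ]), 'torque': array([-0.05979487, -0.02087793, -0.01159001]), 'grasp_force': 0.0, 'grip_width': 0.9998058390697536}
```

View pics/t0.png

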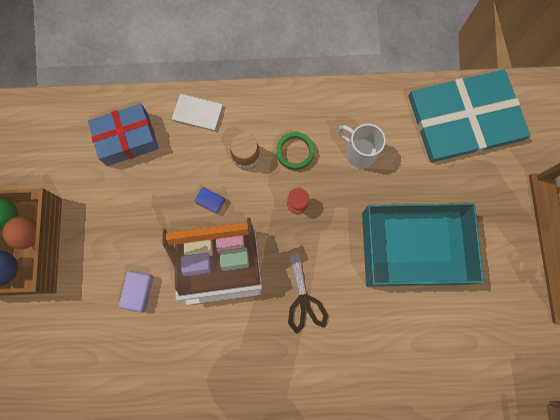

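View pics/s0.png

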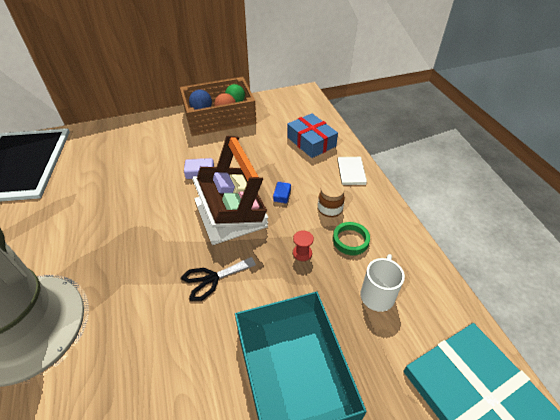

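Run:
```python
import cv2
a=cv2.imread('pics/t0.png')[190:330,110:300];b=cv2.imread('pics/s0.png')[130:270,150:340]
cv2.imwrite('pics/c0.png',cv2.resize(cv2.vconcat([a,b]),None,fx=2.1,fy=2.1,interpolation=3))
```

```text
(no output)
```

View pics/c0.png

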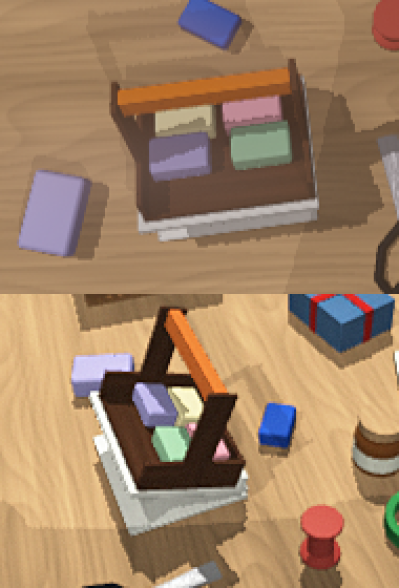

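The pictures show the tray with its orange bar at about (207,233) in the top view and (244,158) in the side view. The four soaps in it are at top (197,247), (230,242), (196,264) and (234,258).

Possible mix-ups in the top view:
- The large lilac bar at (135,291) and the small blue soap at (210,200) are on the table, so I leave both alone.
- The teal lid with the ribbon at (468,113) is closed. The open box at (422,246) is the target.

The crop confirms the small lilac soap is in the tray.

```bash
cat >> h.py <<'E'
def ray(c,uv,z):
    m=optics.camera_model(c);R=np.array(m['R']);o=-R.T@np.array(m['t'])
    d=R.T@np.linalg.solve(np.array(m['camera_matrix']),[uv[0],uv[1],1.]);return o+d*(z-o[2])/d[2]
E
python3 - <<'E'
from h import *
t=cv2.imread('pics/t0.png');h=cv2.cvtColor(t,cv2.COLOR_BGR2HSV)
def big(m):
    m=m.astype('uint8');n,l,s,c=cv2.connectedComponentsWithStats(m);k=1+s[1:,4].argmax();return (l==k).astype('uint8')
roi=np.zeros(h.shape[:2],bool);roi[210:250,155:260]=1
m=big((h[...,0]<16)&(h[...,1]>190)&(h[...,2]>120)&roi)
r=cv2.minAreaRect(cv2.findNonZero(m));print('bar',r,m.sum())
p=cv2.boxPoints(r);e=[ray('top',q,176) for q in p];print(np.round(e))
m=(abs(h[...,0].astype(int)-90)<12)&(h[...,1]>120);m[:190]=0;m[:,:340]=0
m=big(m);r=cv2.minAreaRect(cv2.findNonZero(m));print('box',r)
c=max(cv2.findContours(m,0,2)[0],key=cv2.contourArea)
ap=cv2.approxPolyDP(cv2.convexHull(c),6,True)[:,0];print(ap.tolist(),np.round([ray('top',q,80)for q in ap]))
for n in ['tray_handle','giftbox','scissors','twine']:
  for c in ['top','side']: print(n,[(np.round(d['centre']).tolist(),round(d['score'],2)) for d in optics.tip_of(n,c)][:2], [(np.round(d['centre']).tolist(),round(d['score'],2)) for d in optics.boxes_of(n,c)][:2])
E
```

```text
bar ((206.21617126464844, 230.87120056152344), (6.674267768859863, 81.87541961669922), 82.40535736083984) 533
[[534. 263. 176.]
 [548. 107. 176.]
 [535. 106. 176.]
 [521. 261. 176.]]
box ((425.05584716796875, 243.74041748046875), (79.16065979003906, 112.7936019897461), 89.01223754882812)
[[473, 204], [482, 281], [373, 283], [368, 206]] [[ 587. -375.   80.]
 [ 423. -372.   80.]
 [ 428. -146.   80.]
 [ 592. -149.   80.]]
tray_handle [([531.0, 178.0, 171.0], 0.57), ([742.0, -160.0, -1.0], 0.17)] [([487.0, 182.0, 85.0], 0.7), ([395.0, 1.0, 9.0], 0.57)]
tray_handle [([536.0, 184.0, 171.0], 0.78), ([626.0, -3.0, -4.0], 0.74)] [([510.0, 150.0, 93.0], 0.71), ([446.0, 106.0, 6.0], 0.59)]
giftbox [([509.0, -265.0, -1.0], 0.86)] [([514.0, -277.0, 1.0], 0.86)]
giftbox [([509.0, -258.0, -1.0], 0.62)] [([520.0, -248.0, 6.0], 0.82), ([510.0, 152.0, 95.0], 0.15)]
scissors [([410.0, -1.0, 2.0], 0.87), ([742.0, -162.0, 0.0], 0.36)] [([395.0, 3.0, 10.0], 0.58)]
scissors [([411.0, 1.0, -5.0], 0.6), ([505.0, -263.0, -2.0], 0.35)] [([397.0, 2.0, 4.0], 0.64)]
twine [([629.0, 2.0, -3.0], 0.69)] [([623.0, 2.0, 60.0], 0.98)]
twine [([620.0, -4.0, -0.0], 0.6)] [([620.0, -12.0, 57.0], 0.87), ([508.0, 149.0, 94.0], 0.58)]
```

>>> {"fn": "arm_command", "kwargs": {"plan": [{"xyz":[0,0,-0.6],"rotation":[0,0,0]},{"xyz":[0,0,-0.6],"rotation":[0,0,-0.05]},{"xyz":[0,0,0],"rotation":[0,0,-0.05]}]}}

```text
time_s: 2.58
tcp_pos: [266.8, -676.1, 382.5]
eef_rot: [0.94, 0.34, 0.0, 0.005]
wrist_force: [0.1, -0.1, -1.9]
grip_width: 1.003
grasp_force: 0.0
```

```bash
python3 -c "
from h import *
print({k:np.round(v,3) for k,v in bot.sense().items()})"
```

```text
{'time_s': np.float64(2.575), 'joint_pos': array([ 1.164,  0.505, -0.078,  1.449,  0.042,  1.18 ,  0.204]), 'joint_velocities': array([ 0.191,  0.057, -0.317,  0.072,  0.164, -0.03 ,  1.105]), 'joint_torque': array([ -1.684, -78.037,   1.232, -31.891,  -0.273,   0.681,  -1.865]), 'tcp_pos': array([ 266.812, -676.097,  382.504]), 'eef_rot': array([0.94 , 0.34 , 0.   , 0.005]), 'wrist_force': array([ 0.116, -0.114, -1.91 ]), 'torque': array([-0.059,  0.022, -0.031]), 'grasp_force': np.float64(0.0), 'grip_width': np.float64(1.003)}
```

```bash
cat >> h.py <<'E'
from scipy.spatial.transform import Rotation as Ro, Slerp
def toolR(yaw,th):  # tray turned by yaw, then th about its y
    T=(Ro.from_euler('z',yaw)*Ro.from_euler('y',th)).as_matrix()
    return Ro.from_matrix(np.c_[T[:,1],T[:,0],-T[:,2]])
def tray_tcp(yaw,th,pt,off): # TCP when tray point off (tray frame) is at pt; grasp 6 mm ahead of TCP at handle
    T=Ro.from_euler('z',yaw)*Ro.from_euler('y',th)
    return np.array(pt)+T.apply(np.array([0,0,131.])-np.array(off))
def rows(p1,R1,n=None,p0=None,R0=None):
    s=bot.sense(); p0=s['tcp_pos'] if p0 is None else p0; R0=Ro.from_quat(s['eef_rot']) if R0 is None else R0
    d=np.array(p1)-p0; rv=(R0.inv()*R1).as_rotvec(); a=np.degrees(np.linalg.norm(rv))
    n=n or int(np.ceil(max(np.linalg.norm(d)/45,a/8.5,1)))
    print('n',n,'d',d.round(),'deg',round(a,1)); Rs=Ro.identity()
    out=[]
    for i in range(n):
        Ri=R0*Ro.from_rotvec(rv*i/n); out.append((( Ri.inv().apply(d/n))/100).round(3).tolist()+(rv/n/np.pi).round(4).tolist())
    for o in out: print(o)
def st():
    s=bot.sense(); print(s['time_s'],s['tcp_pos'].round(1),s['eef_rot'].round(4),'j',s['joint_pos'].round(2),'F',s['wrist_force'].round(1),round(float(s['grip_width']),3),s['grasp_force'])
M=[-62.5,0,6]
E
python3 - <<'E'
from h import *
st()
p=tray_tcp(-.02,-.8,[552,-261,95],M); print(p)
rows(p,toolR(-.02,-.8))
E
```

```text
2.575 [ 266.8 -676.1  382.5] [9.402e-01 3.405e-01 3.000e-04 4.700e-03] j [ 1.16  0.5  -0.08  1.45  0.04  1.18  0.2 ] F [ 0.1 -0.1 -1.9] 1.003 0.0
[ 505.88388273 -260.07755466  226.92309435]
n 12 d [ 239.  416. -156.] deg 65.9
[0.375, -0.14, 0.127, -0.0197, 0.0092, -0.0214]
[0.38, -0.122, 0.13, -0.0197, 0.0092, -0.0214]
[0.384, -0.105, 0.134, -0.0197, 0.0092, -0.0214]
[0.387, -0.088, 0.139, -0.0197, 0.0092, -0.0214]
[0.388, -0.07, 0.146, -0.0197, 0.0092, -0.0214]
[0.388, -0.054, 0.153, -0.0197, 0.0092, -0.0214]
[0.386, -0.037, 0.162, -0.0197, 0.0092, -0.0214]
[0.383, -0.022, 0.171, -0.0197, 0.0092, -0.0214]
[0.379, -0.007, 0.181, -0.0197, 0.0092, -0.0214]
[0.374, 0.007, 0.192, -0.0197, 0.0092, -0.0214]
[0.367, 0.019, 0.204, -0.0197, 0.0092, -0.0214]
[0.359, 0.031, 0.216, -0.0197, 0.0092, -0.0214]
```

>>> {"fn": "arm_command", "kwargs": {"plan": [{"xyz":[0.375,-0.14,0.127],"rotation":[-0.02,0.009,-0.021]},{"xyz":[0.38,-0.122,0.13],"rotation":[-0.02,0.009,-0.021]},{"xyz":[0.384,-0.105,0.134],"rotation":[-0.02,0.009,-0.021]},{"xyz":[0.387,-0.088,0.139],"rotation":[-0.02,0.009,-0.021]},{"xyz":[0.388,-0.07,0.146],"rotation":[-0.02,0.009,-0.021]},{"xyz":[0.388,-0.054,0.153],"rotation":[-0.02,0.009,-0.021]},{"xyz":[0.386,-0.037,0.162],"rotation":[-0.02,0.009,-0.021]},{"xyz":[0.383,-0.022,0.171],"rotation":[-0.02,0.009,-0.021]},{"xyz":[0.379,-0.007,0.181],"rotation":[-0.02,0.009,-0.021]},{"xyz":[0.374,0.007,0.192],"rotation":[-0.02,0.009,-0.021]}]}}

```text
time_s: 3.82
tcp_pos: [451.0, -366.9, 271.6]
eef_rot: [0.758, 0.58, 0.215, 0.206]
wrist_force: [1.4, 0.0, 0.2]
grip_width: 1.002
grasp_force: 0.0
```

Run:
```python
from h import *
st()
rows(tray_tcp(-.02,-.8,[552,-261,95],M),toolR(-.02,-.8))
```

```text
3.825 [ 451.  -366.9  271.6] [0.7583 0.5799 0.2154 0.2059] j [ 1.26  0.39 -0.65  2.23 -0.83  0.13  1.24] F [1.4 0.  0.2] 1.002 0.0
n 3 d [ 55. 107. -45.] deg 17.3
[0.375, -0.026, 0.204, -0.0202, 0.0078, -0.0237]
[0.371, -0.011, 0.212, -0.0202, 0.0078, -0.0237]
[0.366, 0.003, 0.22, -0.0202, 0.0078, -0.0237]
```

```bash
cat > fk.py <<'E'
from h import *
import itertools
def fk(q,P,s):
    c,h,L1,L2,L3,a1,a2,b1,b2,c7,a3,b3=P
    R=Ro.from_euler('z',c+s[0]*q[0]); p=np.array([0,0,h])
    for k,(ax,v) in enumerate([('y',[b1*0+0,b1,L1]),('z',None),('y',[a1,b2,L2]),('z',None),('y',[a2,b3,L3])]):
        R=R*Ro.from_euler(ax,(q[k+1] if ax=='y' else s[(k+1)//2]*q[k+1]))
        if v is not None: p=p+R.apply(v)
    R=R*Ro.from_euler('z',s[3]*q[6]+c7)
    return p,R
E
cat > fit.py <<'E'
from fk import *
from scipy.optimize import least_squares
D=[([1.11832587,.59932043,-.00249239,1.59942476,.00182431,.94289483,-.07979643],[266.046,-674.408,256.251],[.982398,.186798,-4e-5,-1.2e-5]),
([1.164,.505,-.078,1.449,.042,1.18,.204],[266.812,-676.097,382.504],[.9402,.3405,.0003,.0047])]
import json
try: D+=[tuple(x) for x in json.load(open('log.json'))]
except Exception: pass
s=bot.sense();D.append((s['joint_pos'].tolist(),s['tcp_pos'].tolist(),s['eef_rot'].tolist()))
json.dump(D[2:],open('log.json','w'))
best=None
for sg in itertools.product([1,-1],repeat=4):
  for c in [0,-sg[0]*1.118-1.195]:
    f=lambda P:np.concatenate([np.r_[(fk(q,P,sg)[0]-p)/10,(fk(q,P,sg)[1].inv()*Ro.from_quat(o)).as_rotvec()*20] for q,p,o in D]+[np.array(P)[[5,6,7,8,10,11]]/1000])
    for c7 in [0,1.57,3.14,-1.57]:
      r=least_squares(f,[c,350,500,500,230,0,0,0,0,c7,0,0],x_scale=[.1,50,50,50,50,50,50,50,50,.1,50,50])
      if best is None or r.cost<best[0]: best=(r.cost,sg,r.x)
print(best[0],best[1],best[2].round(3).tolist()); json.dump([best[1],best[2].tolist()],open('model.json','w'))
E
python3 fit.py
```

```text
0.0008784699664778214 (-1, -1, -1, -1) [-0.0, 284.384, 645.145, 442.221, 301.724, -0.914, -0.516, -30.966, -25.384, 1.571, 0.0, -0.185]
```

```bash
cat > ik.py <<'E'
from fk import *
import json
from scipy.optimize import least_squares
sg,P=json.load(open('model.json'))
LO=np.array([-2.57,-.35,-1.29,.11,-1.05,.11,-2.63]);HI=np.array([2.57,1.97,1.29,2.56,4.19,1.86,2.63])
def err(q,p,R):
    a,b=fk(q,P,sg);return np.r_[(np.array(p)-a)/300,(R*b.inv()).as_rotvec()]
def jac(q): 
    z=fk(q,P,sg);J=np.zeros((6,7))
    for i in range(7):
        e=np.array(q,float);e[i]+=1e-5;w=fk(e,P,sg);J[:,i]=np.r_[(w[0]-z[0])/300,(w[1]*z[1].inv()).as_rotvec()]/1e-5
    return J
def track(q,p1,R1,n=40,p0=None,R0=None,v=1):
    q=np.array(q,float);a,b=fk(q,P,sg);d=np.array(p1)-a;rv=(R1*b.inv()).as_rotvec();mj=1;clip=0
    for i in range(1,n+1):
        for _ in range(2):
            J=jac(q);q=q+J.T@np.linalg.solve(J@J.T+1e-4*np.eye(6),err(q,a+d*i/n,Ro.from_rotvec(rv*i/n)*b))
            c=np.clip(q,LO,HI)
            if abs(c-q).max()>1e-3: clip=1
            q=c
        mj=min(mj,(np.minimum(q-LO,HI-q)).min())
    return q,mj,clip,np.linalg.norm(err(q,p1,R1))
def solve(p,R,q0):
    best=(9,)
    rng=np.random.default_rng(0)
    for k in range(12):
        x0=q0 if k==0 else np.clip(q0+rng.normal(0,.6,7),LO+.01,HI-.01)
        r=least_squares(lambda q:np.r_[err(q,p,R)*30,.05*(q-q0)],x0,bounds=(LO+.08,HI-.08))
        e=np.linalg.norm(err(r.x,p,R))
        if e<5e-3 and r.cost<best[0]: best=(r.cost,r.x)
    return best
E
cat > plan.py <<'E'
from ik import *
q=bot.sense()['joint_pos']; q0=np.array([0.6,.6,0,1.6,0,1,0])
H=[530,182,171]; yg=.09;th=.384
g=solve(tray_tcp(yg,th,H,[0,0,125]),toolR(yg,th),np.array([-.2,.6,0,1.8,0,1.1,0]));print('grasp',g[0],np.round(g[1],2))
for off in [0]:
 for y in np.radians([-110,-90,-75,-60,-45,-30,0]):
  u=np.array([np.cos(y),np.sin(y),0])
  pt=np.array([507,-261,95])+45*u
  for t in [-.6,-.9]:
   s=solve(tray_tcp(y,t,pt,M),toolR(y,t),g[1] if 1 else q0)
   print(round(np.degrees(y)),t,'sol',np.round(s[1],2) if len(s)>1 else None)
E
python3 plan.py
```

```text
Traceback (most recent call last):
  File "plan.py", line 4, in <module>
    g=solve(tray_tcp(yg,th,H,[0,0,125]),toolR(yg,th),np.array([-.2,.6,0,1.8,0,1.1,0]));print('grasp',g[0],np.round(g[1],2))
  File "ik.py", line 28, in solve
    r=least_squares(lambda q:np.r_[err(q,p,R)*30,.05*(q-q0)],x0,bounds=(LO+.08,HI-.08))
ValueError: Initial guess is outside of provided bounds
```

```bash
sed -i 's/LO+.01,HI-.01)$/LO+.1,HI-.1)/' ik.py; python3 plan.py
```

```text
grasp 0.00011267465257595717 [-0.36  0.65 -0.02  1.81 -0.11  1.06 -0.22]
-110 -0.6 sol [-0.57  0.86  1.21  2.07 -0.33  0.63 -1.21]
-110 -0.9 sol [-0.71  1.04  1.21  2.07 -0.06  0.64 -1.59]
-90 -0.6 sol [-0.58  0.77  1.15  2.18 -0.37  0.37 -0.89]
-90 -0.9 sol [-0.77  0.97  1.21  2.26  0.02  0.24 -1.45]
-75 -0.6 sol [-0.44  0.57  0.86  2.25  0.46  0.19 -1.48]
-75 -0.9 sol None
-60 -0.6 sol [ 0.15  0.4   0.04  2.28  1.47  0.43 -2.23]
-60 -0.9 sol None
-45 -0.6 sol [ 0.59  0.42 -0.46  2.3   1.72  0.49 -2.17]
-45 -0.9 sol None
-30 -0.6 sol [ 0.97  0.5  -0.87  2.3   1.82  0.53 -1.93]
-30 -0.9 sol None
0 -0.6 sol [ 1.24  0.6  -1.06  2.25  1.67  0.28 -1.17]
0 -0.9 sol [ 1.43  0.79 -1.21  2.48  2.73  0.57 -2.03]
```

```bash
cat > plan2.py <<'E'
from ik import *
D=json.load(open('log.json'))[0]
q2=[1.164,.505,-.078,1.449,.042,1.18,.204]
r=track(q2,D[1],Ro.from_quat(D[2]),20);print('sim',r[0].round(2),r[1:],'real',np.round(D[0],2))
g=np.array([-.36,.65,-.02,1.81,-.11,1.06,-.22])
yg=.09
l=track(g,tray_tcp(yg,.384,[530,182,291],[0,0,125]),toolR(yg,.384));print(l[0].round(2),l[1])
for yd in [-130,-110,-90,-75,-60,-45,0,45,70,90,110]:
  y=np.radians(yd);u=np.array([np.cos(y),np.sin(y),0]);pt=np.array([507,-261,95])+45*u
  a=track(l[0],tray_tcp(y,.2,pt+[0,0,60],M),toolR(y,.2))
  b=track(a[0],tray_tcp(y,-.2,pt,M),toolR(y,-.2),20)
  o=[]
  for t in [-.6,-.75,-.9]:
    b=track(b[0],tray_tcp(y,t,pt,M),toolR(y,t),15);o.append((round(b[1],2),b[2],round(b[3],3)))
  print(yd,'carry',a[0].round(2),round(a[1],2),a[2],'pour',b[0].round(2),o)
E
python3 plan2.py
```

```text
sim [ 1.35  0.42 -0.77  2.22 -0.34  0.11  0.76] (np.float64(0.0), 1, np.float64(0.01772685090302105)) real [ 1.26  0.39 -0.65  2.23 -0.83  0.13  1.24]
[-0.37  0.52 -0.01  1.71 -0.11  1.29 -0.24] 0.5728481854137752
-130 carry [ 0.27  0.46  0.63  2.01 -0.61  0.89 -0.99] 0.44 0 pour [-0.59  1.05  1.15  1.88 -0.08  0.99 -1.79] [(np.float64(0.21), 0, np.float64(0.0)), (np.float64(0.16), 0, np.float64(0.0)), (np.float64(0.14), 0, np.float64(0.0))]
-110 carry [ 0.33  0.52  0.55  1.86 -0.53  0.99 -0.76] 0.52 0 pour [-0.71  1.04  1.22  2.07 -0.08  0.64 -1.57] [(np.float64(0.2), 0, np.float64(0.0)), (np.float64(0.12), 0, np.float64(0.0)), (np.float64(0.07), 0, np.float64(0.0))]
-90 carry [ 0.35  0.58  0.47  1.73 -0.45  1.08 -0.55] 0.58 0 pour [-0.78  1.    1.24  2.26 -0.14  0.24 -1.3 ] [(np.float64(0.23), 0, np.float64(0.0)), (np.float64(0.12), 0, np.float64(0.0)), (np.float64(0.05), 0, np.float64(0.0))]
-75 carry [ 0.35  0.61  0.41  1.65 -0.38  1.13 -0.4 ] 0.58 0 pour [-0.77  0.91  1.19  2.4  -0.21  0.11 -1.04] [(np.float64(0.05), 0, np.float64(0.0)), (np.float64(0.0), 1, np.float64(0.115)), 
[... 959 characters left out ...]
t64(0.0))]
70 carry [ 0.15  0.42 -0.15  1.93  0.32  0.88  1.02] 0.58 0 pour [ 1.24  0.8  -0.74  1.85 -0.44  0.95  2.14] [(np.float64(0.58), 0, np.float64(0.0)), (np.float64(0.57), 0, np.float64(0.0)), (np.float64(0.49), 0, np.float64(0.0))]
90 carry [ 0.19  0.35 -0.21  2.07  0.4   0.77  1.27] 0.49 0 pour [ 1.08  0.83 -0.62  1.69 -0.33  1.25  2.27] [(np.float64(0.47), 0, np.float64(0.0)), (np.float64(0.41), 0, np.float64(0.0)), (np.float64(0.36), 0, np.float64(0.0))]
110 carry [ 0.27  0.28 -0.27  2.19  0.44  0.65  1.59] 0.37 0 pour [ 0.92  0.86 -0.53  1.55 -0.21  1.48  2.43] [(np.float64(0.26), 0, np.float64(0.0)), (np.float64(0.22), 0, np.float64(0.0)), (np.float64(0.2), 0, np.float64(0.0))]
```

Run:
```python
from ik import *
st();q=bot.sense()['joint_pos']
p=tray_tcp(.09,.384,[530,182,171],[0,0,35]);print(p)
r=track(q,p,toolR(.09,.384));print(r[0].round(2),r[1:])
rows(p,toolR(.09,.384),14)
```

```text
3.825 [ 451.  -366.9  271.6] [0.7583 0.5799 0.2154 0.2059] j [ 1.26  0.39 -0.65  2.23 -0.83  0.13  1.24] F [1.4 0.  0.2] 1.002 0.0
[565.81912778 185.23245384 260.00865872]
[-0.46  0.6   0.16  1.67 -0.18  1.26 -0.13] (np.float64(0.03530998785647428), 0, np.float64(1.496648756160943e-07))
n 14 d [115. 552. -12.] deg 60.1
[0.4, -0.036, 0.029, 0.0225, -0.0012, -0.0079]
[0.401, -0.024, 0.029, 0.0225, -0.0012, -0.0079]
[0.402, -0.011, 0.029, 0.0225, -0.0012, -0.0079]
[0.402, 0.001, 0.028, 0.0225, -0.0012, -0.0079]
[0.402, 0.012, 0.026, 0.0225, -0.0012, -0.0079]
[0.402, 0.024, 0.023, 0.0225, -0.0012, -0.0079]
[0.401, 0.036, 0.019, 0.0225, -0.0012, -0.0079]
[0.4, 0.047, 0.015, 0.0225, -0.0012, -0.0079]
[0.399, 0.058, 0.01, 0.0225, -0.0012, -0.0079]
[0.397, 0.068, 0.004, 0.0225, -0.0012, -0.0079]
[0.395, 0.078, -0.003, 0.0225, -0.0012, -0.0079]
[0.393, 0.087, -0.011, 0.0225, -0.0012, -0.0079]
[0.391, 0.096, -0.018, 0.0225, -0.0012, -0.0079]
[0.388, 0.104, -0.027, 0.0225, -0.0012, -0.0079]
```

>>> {"fn": "arm_command", "kwargs": {"plan": [{"xyz":[0.4,-0.036,0.02],"rotation":[0.0225,-0.001,-0.008]},{"xyz":[0.4,-0.024,0.02],"rotation":[0.0225,-0.001,-0.008]},{"xyz":[0.4,-0.011,0.02],"rotation":[0.0225,-0.001,-0.008]},{"xyz":[0.4,0,0.02],"rotation":[0.0225,-0.001,-0.008]},{"xyz":[0.4,0.012,0.02],"rotation":[0.0225,-0.001,-0.008]},{"xyz":[0.4,0.024,0.02],"rotation":[0.0225,-0.001,-0.008]},{"xyz":[0.4,0.036,0.02],"rotation":[0.0225,-0.001,-0.008]},{"xyz":[0.4,0.047,0.015],"rotation":[0.0225,-0.001,-0.008]},{"xyz":[0.4,0.058,0.01],"rotation":[0.0225,-0.001,-0.008]},{"xyz":[0.4,0.068,0],"rotation":[0.0225,-0.001,-0.008]}]}}

```text
time_s: 5.08
tcp_pos: [530.7, -17.1, 271.4]
eef_rot: [0.717, 0.697, -0.007, -0.011]
wrist_force: [0.3, 0.5, 0.7]
grip_width: 1.004
grasp_force: 0.0
```

Run:
```python
from ik import *
st()
p=tray_tcp(.09,.384,[530,182,171],[0,0,35])
rows(p,toolR(.09,.384))
```

```text
5.075 [530.7 -17.1 271.4] [ 0.7174  0.6965 -0.0072 -0.0111] j [-0.26  0.36  0.25  2.02 -0.13  0.8   0.05] F [0.3 0.5 0.7] 1.004 0.0
n 5 d [ 35. 202. -11.] deg 21.6
[0.407, 0.059, 0.023, 0.0228, -0.0019, -0.0074]
[0.405, 0.07, 0.016, 0.0228, -0.0019, -0.0074]
[0.403, 0.08, 0.009, 0.0228, -0.0019, -0.0074]
[0.402, 0.09, 0.0, 0.0228, -0.0019, -0.0074]
[0.399, 0.099, -0.009, 0.0228, -0.0019, -0.0074]
```

>>> {"fn": "arm_command", "kwargs": {"plan": [{"xyz":[0,0,0],"rotation":[0,0,0]},{"xyz":[0,0,0],"rotation":[0,0,0]}]}}

```text
time_s: 5.32
tcp_pos: [530.1, -19.0, 270.9]
eef_rot: [0.718, 0.696, -0.007, -0.011]
wrist_force: [-0.9, -0.8, 0.0]
grip_width: 1.002
grasp_force: 0.0
```

Run:
```python
from ik import *
st()
p=tray_tcp(.09,.384,[530,182,171],[0,0,35])
rows(p,toolR(.09,.384))
```

```text
5.325 [530.1 -19.  270.9] [ 0.7179  0.6961 -0.0066 -0.0106] j [-0.25  0.36  0.25  2.02 -0.13  0.79  0.05] F [-0.9 -0.8  0. ] 1.002 0.0
n 5 d [ 36. 204. -11.] deg 21.7
[0.41, 0.059, 0.023, 0.0229, -0.0019, -0.0075]
[0.409, 0.07, 0.015, 0.0229, -0.0019, -0.0075]
[0.407, 0.081, 0.008, 0.0229, -0.0019, -0.0075]
[0.405, 0.091, -0.001, 0.0229, -0.0019, -0.0075]
[0.403, 0.1, -0.01, 0.0229, -0.0019, -0.0075]
```

>>> {"fn": "arm_command", "kwargs": {"plan": [{"xyz":[0.41,0.06,0.02],"rotation":[0.023,-0.002,-0.0075]},{"xyz":[0.41,0.07,0.015],"rotation":[0.023,-0.002,-0.0075]},{"xyz":[0.41,0.08,0.01],"rotation":[0.023,-0.002,-0.0075]},{"xyz":[0.405,0.09,0],"rotation":[0.023,-0.002,-0.0075]},{"xyz":[0.4,0.1,-0.01],"rotation":[0.023,-0.002,-0.0075]},{"xyz":[0,0,0],"rotation":[0,0,0]}]}}

```text
time_s: 6.08
tcp_pos: [566.1, 187.9, 258.7]
eef_rot: [0.661, 0.725, -0.142, -0.13]
wrist_force: [-0.5, 0.4, 0.1]
grip_width: 0.998
grasp_force: 0.0
```

Run:
```python
from ik import *
st()
rows(tray_tcp(.09,.384,[530,182,171],[0,0,35]),toolR(.09,.384),2)
for c in ['top','side']:
  snap(c,c+'1.png')
  for n in ['tray_handle','tray','tray_mouth']: print(c,n,[(np.round(d['centre']).tolist(),round(d['score'],2)) for d in optics.tip_of(n,c)][:2])
a=cv2.imread('pics/top1.png')[170:310,110:320];b=cv2.imread('pics/side1.png')[90:270,130:340]
cv2.imwrite('pics/c1.png',cv2.resize(cv2.vconcat([a,b]),None,fx=1.85,fy=1.85,interpolation=3))
```

```text
6.075 [566.1 187.9 258.7] [ 0.6609  0.7254 -0.1422 -0.1297] j [-0.47  0.6   0.16  1.67 -0.18  1.26 -0.13] F [-0.5  0.4  0.1] 0.998 0.0
n 2 d [-0. -3.  1.] deg 0.3
[-0.013, -0.005, -0.005, -0.0005, 0.0001, 0.0005]
[-0.013, -0.005, -0.005, -0.0005, 0.0001, 0.0005]
top tray_handle [([533.0, 180.0, 171.0], 0.66)]
top tray [([483.0, 176.0, 56.0], 0.96), ([523.0, 220.0, 55.0], 0.21)]
top tray_mouth [([434.0, 173.0, 84.0], 0.61)]
side tray_handle [([430.0, 172.0, 82.0], 0.66)]
side tray [([747.0, -1.0, -3.0], 0.75), ([484.0, 174.0, 56.0], 0.57)]
side tray_mouth [([430.0, 172.0, 83.0], 0.6)]
```

View pics/c1.png

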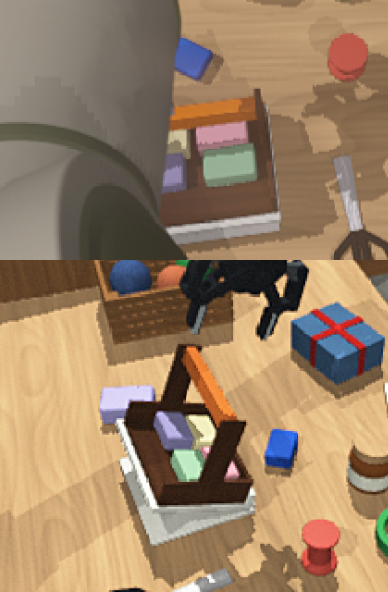

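The crop shows the open gripper squarely above the orange bar (crop about (245,300), bar about (215,385)), with the way down clear. I'm descending along the tool axis.

>>> {"fn": "arm_command", "kwargs": {"plan": [{"xyz":[-0.02,0,0.25],"rotation":[0,0,0]},{"xyz":[-0.02,0,0.25],"rotation":[0,0,0]},{"xyz":[-0.01,0,0.25],"rotation":[0,0,0]},{"xyz":[0,0,0.14],"rotation":[0,0,0]},{"xyz":[0,0,0],"rotation":[0,0,0]}]}}

```text
time_s: 7.1
tcp_pos: [532.6, 177.3, 177.2]
eef_rot: [0.662, 0.724, -0.142, -0.129]
wrist_force: [1.0, -0.3, 0.2]
grip_width: 1.0
grasp_force: 0.0
```

Run:
```python
from h import *
st(); rows(tray_tcp(.09,.384,[531,180,171],[0,0,125]),toolR(.09,.384),1)
```

```text
7.1 [532.6 177.3 177.2] [ 0.662   0.7244 -0.1425 -0.1292] j [-0.46  0.65  0.15  1.82 -0.2   1.07 -0.11] F [ 1.  -0.3  0.2] 1.0 0.0
n 1 d [ 1.  3. -1.] deg 0.2
[0.028, 0.011, 0.003, -0.001, 0.0004, -0.0001]
```

>>> {"fn": "arm_command", "kwargs": {"plan": [{"xyz":[0,0,0],"rotation":[0,0,0]},{"xyz":[0,0,0],"rotation":[0,0,0]},{"xyz":[0,0,0],"rotation":[0,0,0]},{"xyz":[0,0,0],"rotation":[0,0,0]},{"xyz":[0,0,0],"rotation":[0,0,0]},{"xyz":[0,0,0],"rotation":[0,0,0]}], "hand": 1, "squeeze": 90}}

```text
time_s: 7.85
tcp_pos: [533.8, 177.6, 177.6]
eef_rot: [0.662, 0.725, -0.141, -0.128]
wrist_force: [4.8, -0.4, 0.1]
grip_width: 0.17
grasp_force: 88.5
```

Run:
```python
from h import *
st(); snap('side','s2.png')
cv2.imwrite('pics/c2.png',cv2.resize(cv2.imread('pics/s2.png')[70:270,130:340],None,fx=2.5,fy=2.5,interpolation=3))
```

```text
7.85 [533.8 177.6 177.6] [ 0.6622  0.7246 -0.1413 -0.1284] j [-0.46  0.65  0.15  1.81 -0.2   1.07 -0.11] F [ 4.8 -0.4  0.1] 0.17 88.49583506584167
```

View pics/c2.png

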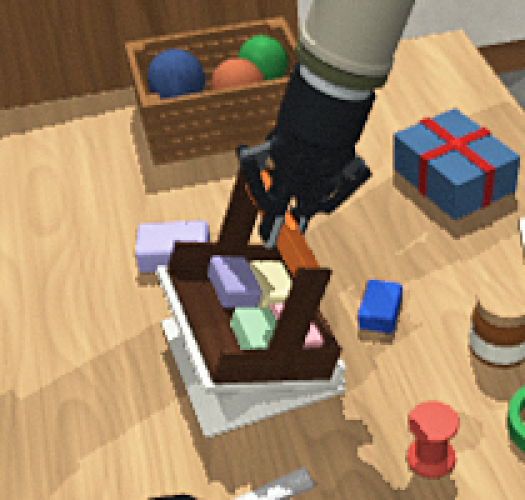

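The gripper has the bar in the middle (crop about (275,225)), with all four soaps still lying in the tray. I'm lifting straight up.

>>> {"fn": "arm_command", "kwargs": {"plan": [{"xyz":[0,-0.03,-0.07],"rotation":[0,0,0]},{"xyz":[0,-0.06,-0.15],"rotation":[0,0,0]},{"xyz":[0,-0.08,-0.2],"rotation":[0,0,0]},{"xyz":[0,-0.08,-0.2],"rotation":[0,0,0]},{"xyz":[0,-0.08,-0.2],"rotation":[0,0,0]},{"xyz":[0,-0.08,-0.2],"rotation":[0,0,0]},{"xyz":[0,-0.06,-0.15],"rotation":[0,0,0]},{"xyz":[0,-0.03,-0.07],"rotation":[0,0,0]},{"xyz":[0,0,0],"rotation":[0,0,0]},{"xyz":[0,0,0],"rotation":[0,0,0]}]}}

```text
time_s: 9.15
tcp_pos: [533.0, 177.7, 310.6]
eef_rot: [0.662, 0.724, -0.143, -0.129]
wrist_force: [-0.8, 0.1, -5.9]
grip_width: 0.175
grasp_force: 87.8
```

```bash
cat > plan3.py <<'E'
from ik import *
st(); q=bot.sense()['joint_pos']
y=np.radians(88)
pt=np.array([507,-206,95.])
# carry: level-ish waypoint halfway then above box
p1=tray_tcp(y,.35,pt+[0,30,70],M); print(p1)
r=track(q,p1,toolR(y,.35)); print(r[0].round(2),r[1:])
rows(p1,toolR(y,.35),20)
for t in [.35,-.2,-.5,-.8]:
  p=tray_tcp(y,t,pt,M); r=track(r[0],p,toolR(y,t),15); print(t,p.round(),r[0].round(2),r[1:])
E
python3 plan3.py
```

```text
9.15 [533.  177.7 310.6] [ 0.662   0.7244 -0.1425 -0.1292] j [-0.48  0.51  0.17  1.7  -0.17  1.32 -0.15] F [-0.8  0.1 -5.9] 0.175 87.78317928314209
[510.54484729 -74.48885505 260.99047614]
[-0.17  0.37  0.    2.09  0.48  0.82  1.02] (np.float64(0.46862347454958897), 0, np.float64(9.890811784204526e-08))
n 20 d [ -22. -252.  -50.] deg 82.8
[-0.125, -0.011, 0.032, -0.0005, -0.0083, -0.0215]
[-0.123, -0.02, 0.035, -0.0005, -0.0083, -0.0215]
[-0.12, -0.028, 0.038, -0.0005, -0.0083, -0.0215]
[-0.117, -0.036, 0.041, -0.0005, -0.0083, -0.0215]
[-0.113, -0.044, 0.044, -0.0005, -0.0083, -0.0215]
[-0.109, -0.052, 0.047, -0.0005, -0.0083, -0.0215]
[-0.104, -0.059, 0.049, -0.0005, -0.0083, -0.0215]
[-0.098, -0.066, 0.052, -0.0005, -0.0083, -0.0215]
[-0.092, -0.072, 0.054, -0.0005, -0.0083, -0.0215]
[-0.086, -0.078, 0.056, -0.0005, -0.0083, -0.0215]
[-0.079, -0.084, 0.058, -0.0005, -0.0083, -0.0215]
[-0.071, -0.089, 0.06, -0.0005, -0.0083, -0.0215]
[-0.064, -0.094, 0.062, -0.0005, -0.0083, -0.0215]
[-0.055, -0.098, 0.063, -0.0005, -0.0083, -0.0215]
[-0.047, -0.101, 0.064, -0.0005, -0.0083, -0.0215]
[-0.038, -0.104, 0.065, -0.0005, -0.0083, -0.0215]
[-0.03, -0.107, 0.066, -0.0005, -0.0083, -0.0215]
[-0.021, -0.109, 0.067, -0.0005, -0.0083, -0.0215]
[-0.012, -0.11, 0.067, -0.0005, -0.0083, -0.0215]
[-0.002, -0.11, 0.067, -0.0005, -0.0083, -0.0215]
0.35 [ 511. -104.  191.] [-0.14  0.47  0.05  2.16  0.57  0.64  0.96] (np.float64(0.3999456806216495), 0, np.float64(2.754805032934953e-08))
-0.2 [ 508. -170.  230.] [ 0.6   0.46 -0.38  2.01 -0.04  0.75  1.82] (np.float64(0.40561111725320753), 0, np.float64(1.6354763453459083e-06))
-0.5 [ 507. -211.  235.] [ 0.87  0.58 -0.51  1.89 -0.24  0.93  2.1 ] (np.float64(0.5298079974299008), 0, np.float64(8.752759176327274e-08))
-0.8 [ 505. -252.  227.] [ 1.03  0.75 -0.58  1.77 -0.35  1.14  2.25] (np.float64(0.3757849727322071), 0, np.float64(4.109155084141785e-08))
```

>>> {"fn": "arm_command", "kwargs": {"plan": [{"xyz":[-0.06,-0.005,0.015],"rotation":[0,-0.004,-0.01]},{"xyz":[-0.125,-0.015,0.03],"rotation":[0,-0.008,-0.0215]},{"xyz":[-0.123,-0.02,0.035],"rotation":[0,-0.008,-0.0215]},{"xyz":[-0.12,-0.028,0.038],"rotation":[0,-0.008,-0.0215]},{"xyz":[-0.117,-0.036,0.041],"rotation":[0,-0.008,-0.0215]},{"xyz":[-0.113,-0.044,0.044],"rotation":[0,-0.008,-0.0215]},{"xyz":[-0.109,-0.052,0.047],"rotation":[0,-0.008,-0.0215]},{"xyz":[-0.104,-0.059,0.049],"rotation":[0,-0.008,-0.0215]},{"xyz":[-0.098,-0.066,0.052],"rotation":[0,-0.008,-0.0215]},{"xyz":[-0.092,-0.072,0.054],"rotation":[0,-0.008,-0.0215]}]}}

```text
time_s: 10.4
tcp_pos: [525.8, 57.1, 287.4]
eef_rot: [0.378, 0.906, -0.171, -0.082]
wrist_force: [-0.1, -1.0, -5.2]
grip_width: 0.173
grasp_force: 88.0
```

>>> {"fn": "arm_command", "kwargs": {"plan": [{"xyz":[-0.086,-0.078,0.056],"rotation":[0,-0.008,-0.0215]},{"xyz":[-0.079,-0.084,0.058],"rotation":[0,-0.008,-0.0215]},{"xyz":[-0.071,-0.089,0.06],"rotation":[0,-0.008,-0.0215]},{"xyz":[-0.064,-0.094,0.062],"rotation":[0,-0.008,-0.0215]},{"xyz":[-0.055,-0.098,0.063],"rotation":[0,-0.008,-0.0215]},{"xyz":[-0.047,-0.101,0.064],"rotation":[0,-0.008,-0.0215]},{"xyz":[-0.038,-0.104,0.065],"rotation":[0,-0.008,-0.0215]},{"xyz":[-0.03,-0.107,0.066],"rotation":[0,-0.008,-0.0215]},{"xyz":[-0.01,-0.05,0.03],"rotation":[0,-0.004,-0.01]},{"xyz":[0,0,0],"rotation":[0,0,0]}]}}

```text
time_s: 11.65
tcp_pos: [519.2, -49.5, 267.4]
eef_rot: [0.09, 0.979, -0.18, -0.031]
wrist_force: [0.7, 0.6, -5.7]
grip_width: 0.174
grasp_force: 87.8
```

```bash
python3 plan3.py | grep -v '^\['
python3 - <<'E'
from h import *
b=snap('top','t3.png')
for n in ['tray','tray_mouth','tray_handle','giftbox','soap1']: 
  for c in ['top','side']:
    if c=='side' and n=='tray': snap('side','s3.png')
    print(c,n,[(np.round(d['centre']).tolist(),round(d['score'],2)) for d in optics.tip_of(n,c)][:6])
E
```

```text
11.65 [519.2 -49.5 267.4] [ 0.0901  0.979  -0.1801 -0.0308] j [-0.21  0.4   0.01  2.01  0.4   0.94  0.91] F [ 0.7  0.6 -5.7] 0.174 87.83373355865479
n 20 d [ -9. -25.  -6.] deg 9.0
0.35 [ 511. -104.  191.] [-0.14  0.47  0.04  2.16  0.57  0.64  0.95] (np.float64(0.40016798794933184), 0, np.float64(2.7762450692713016e-08))
-0.2 [ 508. -170.  230.] [ 0.6   0.46 -0.39  2.   -0.04  0.75  1.81] (np.float64(0.4058277041778817), 0, np.float64(1.6327164983422275e-06))
-0.5 [ 507. -211.  235.] [ 0.87  0.58 -0.52  1.89 -0.24  0.93  2.1 ] (np.float64(0.5327349625065443), 0, np.float64(8.74481288921062e-08))
-0.8 [ 505. -252.  227.] [ 1.03  0.75 -0.58  1.77 -0.34  1.14  2.25] (np.float64(0.37876953285385584), 0, np.float64(4.106139102571444e-08))
top tray [([502.0, -99.0, 144.0], 0.58), ([508.0, -264.0, -1.0], 0.26)]
side tray [([501.0, -96.0, 143.0], 0.72)]
top tray_mouth [([495.0, -150.0, 173.0], 0.62)]
side tray_mouth [([494.0, -148.0, 171.0], 0.77), ([411.0, 0.0, -3.0], 0.37)]
top tray_handle []
side tray_handle [([515.0, -45.0, 264.0], 0.83)]
top giftbox [([511.0, -262.0, -1.0], 0.57)]
side giftbox [([512.0, -261.0, -1.0], 0.77), ([502.0, -94.0, 144.0], 0.57)]
top soap1 [([639.0, 201.0, 15.0], 0.89), ([437.0, 369.0, 18.0], 0.71), ([540.0, -100.0, 164.0], 0.51)]
side soap1 [([435.0, 368.0, 13.0], 0.76), ([459.0, -80.0, 165.0], 0.71), ([537.0, -96.0, 162.0], 0.61), ([540.0, -61.0, 144.0], 0.59), ([472.0, -48.0, 149.0], 0.54), ([635.0, 203.0, 17.0], 0.44)]
```

View pics/t3.png

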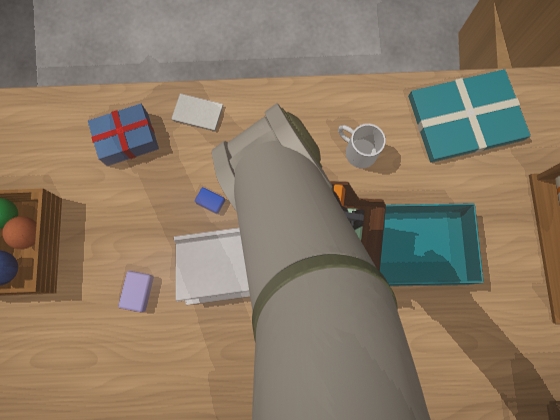

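The top view shows the loaded tray at about (370,225), its mouth at the left edge of the box near (383,230), and the stand empty at (212,265). The networks still find all the soaps in the tray.

Run:
```python
from ik import *
s=bot.sense();R=Ro.from_quat(s['eef_rot']);x=R.as_matrix()
T=np.c_[x[:,1],x[:,0],-x[:,2]]
print('mouth pred',s['tcp_pos']+T@(np.array(M)-[0,0,131]),'yaw',np.degrees(np.arctan2(T[1,0],T[0,0])),'tilt',-np.arcsin(T[2,0]), 'roll z', T[2,1])
y=np.radians(88.5);pt=[508,-206,98]
pa,Ra=tray_tcp(y,.02,pt,M),toolR(y,.02)
rows(pa,Ra,10)
ts=[.02,-.3,-.6,-.9]
for a,b in zip(ts,ts[1:]): rows(tray_tcp(y,b,pt,M),toolR(y,b),5,tray_tcp(y,a,pt,M),toolR(y,a))
```

```text
mouth pred [ 497.7992394  -149.93202306  173.20615943] yaw 79.84015282990487 tilt 0.3661254903322079 roll z 0.027236973780090483
n 10 d [-10. -92. -46.] deg 21.8
[-0.009, -0.07, 0.076, -0.0109, -0.0018, -0.0049]
[-0.007, -0.072, 0.073, -0.0109, -0.0018, -0.0049]
[-0.006, -0.075, 0.071, -0.0109, -0.0018, -0.0049]
[-0.004, -0.077, 0.068, -0.0109, -0.0018, -0.0049]
[-0.002, -0.08, 0.065, -0.0109, -0.0018, -0.0049]
[-0.001, -0.082, 0.063, -0.0109, -0.0018, -0.0049]
[0.001, -0.084, 0.06, -0.0109, -0.0018, -0.0049]
[0.002, -0.086, 0.057, -0.0109, -0.0018, -0.0049]
[0.004, -0.088, 0.054, -0.0109, -0.0018, -0.0049]
[0.006, -0.09, 0.051, -0.0109, -0.0018, -0.0049]
n 5 d [ -1. -42.  14.] deg 18.3
[-0.0, -0.085, -0.027, -0.0204, 0.0, -0.0]
[-0.0, -0.083, -0.032, -0.0204, 0.0, -0.0]
[-0.0, -0.081, -0.037, -0.0204, 0.0, -0.0]
[-0.0, -0.078, -0.042, -0.0204, 0.0, -0.0]
[0.0, -0.075, -0.047, -0.0204, 0.0, -0.0]
n 5 d [ -1. -42.   1.] deg 17.2
[0.0, -0.079, -0.026, -0.0191, -0.0, 0.0]
[0.0, -0.078, -0.03, -0.0191, -0.0, 0.0]
[0.0, -0.076, -0.035, -0.0191, -0.0, 0.0]
[0.0, -0.074, -0.04, -0.0191, -0.0, 0.0]
[0.0, -0.071, -0.044, -0.0191, -0.0, 0.0]
n 5 d [ -1. -40. -12.] deg 17.2
[-0.0, -0.079, -0.026, -0.0191, 0.0, 0.0]
[-0.0, -0.078, -0.03, -0.0191, 0.0, 0.0]
[-0.0, -0.076, -0.035, -0.0191, 0.0, 0.0]
[-0.0, -0.074, -0.04, -0.0191, 0.0, 0.0]
[-0.0, -0.071, -0.044, -0.0191, 0.0, 0.0]
```

>>> {"fn": "arm_command", "kwargs": {"plan": [{"xyz":[-0.009,-0.07,0.076],"rotation":[-0.011,-0.002,-0.005]},{"xyz":[-0.007,-0.072,0.073],"rotation":[-0.011,-0.002,-0.005]},{"xyz":[-0.006,-0.075,0.071],"rotation":[-0.011,-0.002,-0.005]},{"xyz":[-0.004,-0.077,0.068],"rotation":[-0.011,-0.002,-0.005]},{"xyz":[-0.002,-0.08,0.065],"rotation":[-0.011,-0.002,-0.005]},{"xyz":[-0.001,-0.082,0.063],"rotation":[-0.011,-0.002,-0.005]},{"xyz":[0.001,-0.084,0.06],"rotation":[-0.011,-0.002,-0.005]},{"xyz":[0.002,-0.086,0.057],"rotation":[-0.011,-0.002,-0.005]},{"xyz":[0.004,-0.088,0.054],"rotation":[-0.011,-0.002,-0.005]},{"xyz":[0.006,-0.09,0.051],"rotation":[-0.011,-0.002,-0.005]}]}}

```text
time_s: 13.5
tcp_pos: [509.7, -141.6, 221.4]
eef_rot: [0.011, 1.0, -0.009, 0.002]
wrist_force: [-1.0, 1.0, -3.9]
grip_width: 0.175
grasp_force: 88.1
```

Run:
```python
from ik import *
st()
y=np.radians(88.5);pt=[508,-206,98]
rows(tray_tcp(y,.02,pt,M),toolR(y,.02),1)
snap('side','s4.png')
for n in ['tray_mouth','soap1']: print(n,[(np.round(d['centre']).tolist(),round(d['score'],2)) for d in optics.tip_of(n,'side')])
```

```text
13.5 [ 509.7 -141.6  221.4] [ 0.0109  0.9999 -0.0087  0.0019] j [ 0.28  0.42 -0.17  2.08  0.14  0.65  1.56] F [-1.   1.  -3.9] 0.175 88.09489130973816
n 1 d [0. 1. 0.] deg 0.4
[-0.0, 0.006, -0.004, 0.0008, 0.0013, 0.0014]
tray_mouth [([504.0, -204.0, 95.0], 0.68)]
soap1 [([466.0, -110.0, 108.0], 0.93), ([539.0, -147.0, 104.0], 0.84), ([536.0, -112.0, 104.0], 0.81), ([461.0, -148.0, 108.0], 0.81), ([435.0, 366.0, 18.0], 0.74), ([504.0, -205.0, 96.0], 0.26)]
```

View pics/s4.png

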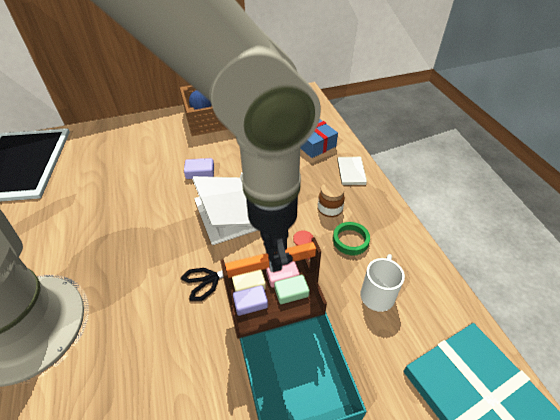

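The side view shows the level tray with all four soaps (250–292, 270–300) and its mouth (about (280,325)) over the near end of the teal box. I'm shifting it 7 mm in +x and tipping it.

>>> {"fn": "arm_command", "kwargs": {"plan": [{"xyz":[-0.035,0,0],"rotation":[0,0,0]},{"xyz":[-0.035,0,0],"rotation":[0,0,0]},{"xyz":[0,-0.085,-0.027],"rotation":[-0.0204,0,0]},{"xyz":[0,-0.083,-0.032],"rotation":[-0.0204,0,0]},{"xyz":[0,-0.081,-0.037],"rotation":[-0.0204,0,0]},{"xyz":[0,-0.078,-0.042],"rotation":[-0.0204,0,0]},{"xyz":[0,-0.075,-0.047],"rotation":[-0.0204,0,0]},{"xyz":[0,0,0],"rotation":[0,0,0]}]}}

```text
time_s: 14.65
tcp_pos: [516.2, -185.2, 235.2]
eef_rot: [0.012, 0.989, 0.15, 0.004]
wrist_force: [0.4, -1.1, -5.0]
grip_width: 0.174
grasp_force: 88.2
```

>>> {"fn": "arm_command", "kwargs": {"plan": [{"xyz":[0,-0.079,-0.026],"rotation":[-0.019,0,0]},{"xyz":[0,-0.078,-0.03],"rotation":[-0.019,0,0]},{"xyz":[0,-0.076,-0.035],"rotation":[-0.019,0,0]},{"xyz":[0,-0.074,-0.04],"rotation":[-0.019,0,0]},{"xyz":[0,-0.071,-0.044],"rotation":[-0.019,0,0]},{"xyz":[0,0,0],"rotation":[0,0,0]},{"xyz":[0,0,0],"rotation":[0,0,0]},{"xyz":[0,0,0],"rotation":[0,0,0]}]}}

```text
time_s: 15.65
tcp_pos: [515.3, -223.9, 236.6]
eef_rot: [0.009, 0.955, 0.295, 0.005]
wrist_force: [0.2, 0.1, -2.5]
grip_width: 0.171
grasp_force: 88.9
```

Run:
```python
from h import *
st()
y=np.radians(88.5);pt=[515,-206,98]
rows(tray_tcp(y,-.6,pt,M),toolR(y,-.6),1)
snap('side','s5.png')
for n in ['tray_mouth','soap1']: print(n,[(np.round(d['centre']).tolist(),round(d['score'],2)) for d in optics.tip_of(n,'side')])
cv2.imwrite('pics/c5.png',cv2.resize(cv2.imread('pics/s5.png')[200:420,180:400],None,fx=2.5,fy=2.5,interpolation=3))
```

```text
15.65 [ 515.3 -223.9  236.6] [0.009  0.9554 0.2953 0.0053] j [ 0.88  0.62 -0.47  1.83 -0.32  1.02  2.21] F [ 0.2  0.1 -2.5] 0.171 88.85227560997009
n 1 d [-1. -1. -0.] deg 0.4
[0.008, -0.01, -0.005, -0.0001, 0.0002, 0.0024]
tray_mouth []
soap1 [([538.0, -252.0, 13.0], 0.85), ([542.0, -300.0, 17.0], 0.72), ([463.0, -307.0, 17.0], 0.71), ([633.0, 203.0, 17.0], 0.41)]
```

View pics/c5.png

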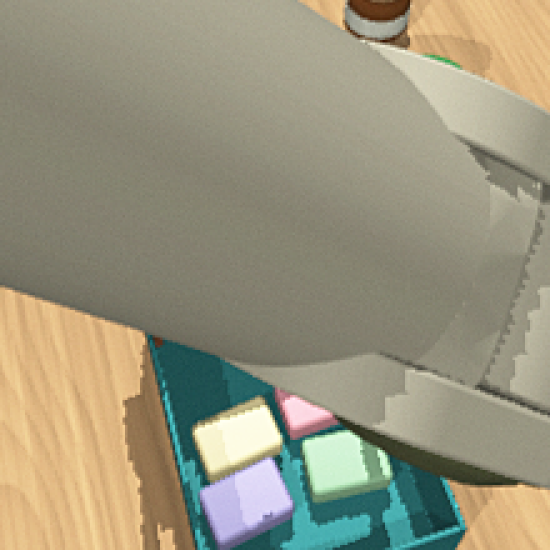

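All four soaps lie in the box (crop: cream (240,440), pink (305,410), lilac (245,500), green (345,465)). The wrist force has dropped to the empty tray's weight, so I'm taking it back.

Run:
```python
from ik import *
q=bot.sense()['joint_pos']
y=np.radians(85)
pa,Ra=tray_tcp(y,.3,[505,-150,165],M),toolR(y,.3)
r=track(q,pa,Ra);print(r[0].round(2),r[1:])
rows(pa,Ra,10)
pb=np.array([533,177.6,309]);Rb=Ro.from_quat([.6622,.7246,-.1413,-.1284])
r=track(r[0],pb,Rb);print(r[0].round(2),r[1:])
rows(pb,Rb,10,pa,Ra)
```

```text
[-0.12  0.36 -0.08  2.06  0.43  0.85  0.99] (np.float64(0.4371508273594036), 0, np.float64(2.970185908743919e-07))
n 10 d [ -2. 171.  30.] deg 51.7
[0.005, 0.158, 0.072, 0.0286, -0.0002, 0.0022]
[0.006, 0.163, 0.058, 0.0286, -0.0002, 0.0022]
[0.008, 0.168, 0.043, 0.0286, -0.0002, 0.0022]
[0.009, 0.171, 0.027, 0.0286, -0.0002, 0.0022]
[0.01, 0.173, 0.012, 0.0286, -0.0002, 0.0022]
[0.011, 0.173, -0.004, 0.0286, -0.0002, 0.0022]
[0.012, 0.172, -0.019, 0.0286, -0.0002, 0.0022]
[0.013, 0.169, -0.035, 0.0286, -0.0002, 0.0022]
[0.014, 0.166, -0.05, 0.0286, -0.0002, 0.0022]
[0.016, 0.16, -0.064, 0.0286, -0.0002, 0.0022]
[-0.44  0.51  0.1   1.7  -0.14  1.31 -0.18] (np.float64(0.5084272190330799), 0, np.float64(5.0005843423528396e-08))
n 10 d [ 20. 231.  43.] deg 80.0
[0.001, 0.209, -0.11, 0.0023, 0.0149, 0.0418]
[0.033, 0.206, -0.11, 0.0023, 0.0149, 0.0418]
[0.065, 0.199, -0.11, 0.0023, 0.0149, 0.0418]
[0.095, 0.188, -0.107, 0.0023, 0.0149, 0.0418]
[0.124, 0.172, -0.103, 0.0023, 0.0149, 0.0418]
[0.15, 0.154, -0.098, 0.0023, 0.0149, 0.0418]
[0.173, 0.132, -0.092, 0.0023, 0.0149, 0.0418]
[0.193, 0.107, -0.084, 0.0023, 0.0149, 0.0418]
[0.209, 0.08, -0.075, 0.0023, 0.0149, 0.0418]
[0.221, 0.051, -0.066, 0.0023, 0.0149, 0.0418]
```

>>> {"fn": "arm_command", "kwargs": {"plan": [{"xyz":[0,0.1,-0.1],"rotation":[0,0,0]},{"xyz":[0.005,0.158,0.06],"rotation":[0.0286,0,0.002]},{"xyz":[0.006,0.16,0.058],"rotation":[0.0286,0,0.002]},{"xyz":[0.008,0.16,0.043],"rotation":[0.0286,0,0.002]},{"xyz":[0.009,0.16,0.027],"rotation":[0.0286,0,0.002]},{"xyz":[0.01,0.16,0.012],"rotation":[0.0286,0,0.002]},{"xyz":[0.011,0.16,-0.004],"rotation":[0.0286,0,0.002]},{"xyz":[0.012,0.16,-0.019],"rotation":[0.0286,0,0.002]},{"xyz":[0.013,0.16,-0.035],"rotation":[0.0286,0,0.002]},{"xyz":[0.014,0.16,-0.05],"rotation":[0.0286,0,0.002]}]}}

```text
time_s: 17.05
tcp_pos: [512.8, -75.7, 277.8]
eef_rot: [0.038, 0.994, -0.105, -0.006]
wrist_force: [-0.5, 0.4, -2.8]
grip_width: 0.17
grasp_force: 88.7
```

Run:
```python
from h import *
st()
rows(np.array([533,177.6,309]),Ro.from_quat([.6622,.7246,-.1413,-.1284]),10)
```

```text
17.05 [512.8 -75.7 277.8] [ 0.0382  0.9937 -0.1048 -0.0064] j [ 0.02  0.34 -0.14  2.04  0.34  0.84  1.14] F [-0.5  0.4 -2.8] 0.17 88.72290015220642
n 10 d [ 20. 253.  31.] deg 80.9
[-0.0, 0.242, -0.084, 0.0045, 0.013, 0.0428]
[0.035, 0.238, -0.086, 0.0045, 0.013, 0.0428]
[0.07, 0.23, -0.087, 0.0045, 0.013, 0.0428]
[0.104, 0.217, -0.087, 0.0045, 0.013, 0.0428]
[0.136, 0.2, -0.085, 0.0045, 0.013, 0.0428]
[0.165, 0.178, -0.082, 0.0045, 0.013, 0.0428]
[0.19, 0.153, -0.077, 0.0045, 0.013, 0.0428]
[0.212, 0.125, -0.071, 0.0045, 0.013, 0.0428]
[0.229, 0.094, -0.063, 0.0045, 0.013, 0.0428]
[0.242, 0.062, -0.055, 0.0045, 0.013, 0.0428]
```

>>> {"fn": "arm_command", "kwargs": {"plan": [{"xyz":[0,0.242,-0.084],"rotation":[0.0045,0.013,0.0428]},{"xyz":[0.035,0.238,-0.086],"rotation":[0.0045,0.013,0.0428]},{"xyz":[0.07,0.23,-0.087],"rotation":[0.0045,0.013,0.0428]},{"xyz":[0.104,0.217,-0.087],"rotation":[0.0045,0.013,0.0428]},{"xyz":[0.136,0.2,-0.085],"rotation":[0.0045,0.013,0.0428]},{"xyz":[0.165,0.178,-0.082],"rotation":[0.0045,0.013,0.0428]},{"xyz":[0.19,0.153,-0.077],"rotation":[0.0045,0.013,0.0428]},{"xyz":[0.212,0.125,-0.071],"rotation":[0.0045,0.013,0.0428]},{"xyz":[0.229,0.094,-0.063],"rotation":[0.0045,0.013,0.0428]},{"xyz":[0.242,0.062,-0.055],"rotation":[0.0045,0.013,0.0428]}]}}

```text
time_s: 18.3
tcp_pos: [532.7, 178.0, 309.6]
eef_rot: [0.663, 0.723, -0.14, -0.131]
wrist_force: [-0.0, 0.2, -2.7]
grip_width: 0.179
grasp_force: 88.9
```

>>> {"fn": "arm_command", "kwargs": {"plan": [{"xyz":[0,0,0],"rotation":[0,0,0]}]}}

```text
time_s: 18.42
tcp_pos: [532.9, 178.4, 309.2]
eef_rot: [0.661, 0.726, -0.14, -0.131]
wrist_force: [0.1, -0.2, -2.7]
grip_width: 0.176
grasp_force: 88.7
```

Run:
```python
from h import *
st()
Rb=Ro.from_quat([.6622,.7246,-.1413,-.1284])
rows(np.array([530,177.6,205]),Rb,5)
```

```text
18.425 [532.9 178.4 309.2] [ 0.6609  0.7256 -0.14   -0.1307] j [-0.41  0.51  0.06  1.7  -0.13  1.31 -0.2 ] F [ 0.1 -0.2 -2.7] 0.176 88.74996185302734
n 5 d [  -3.   -1. -104.] deg 0.4
[-0.002, 0.073, 0.195, -0.0001, -0.0003, 0.0003]
[-0.002, 0.073, 0.195, -0.0001, -0.0003, 0.0003]
[-0.002, 0.073, 0.195, -0.0001, -0.0003, 0.0003]
[-0.001, 0.073, 0.195, -0.0001, -0.0003, 0.0003]
[-0.001, 0.073, 0.195, -0.0001, -0.0003, 0.0003]
```

>>> {"fn": "arm_command", "kwargs": {"plan": [{"xyz":[0,0.073,0.195],"rotation":[0,0,0]},{"xyz":[0,0.073,0.195],"rotation":[0,0,0]},{"xyz":[0,0.073,0.195],"rotation":[0,0,0]},{"xyz":[0,0.073,0.195],"rotation":[0,0,0]},{"xyz":[0,0.073,0.195],"rotation":[0,0,0]},{"xyz":[0,0.04,0.1],"rotation":[0,0,0]},{"xyz":[0,0.04,0.1],"rotation":[0,0,0]},{"xyz":[0,0,0],"rotation":[0,0,0]}]}}

```text
time_s: 19.42
tcp_pos: [529.8, 176.2, 182.6]
eef_rot: [0.661, 0.725, -0.141, -0.131]
wrist_force: [0.1, 0.4, -2.9]
grip_width: 0.173
grasp_force: 88.8
```

Run:
```python
from h import *
st()
Rb=Ro.from_quat([.6622,.7246,-.1413,-.1284])
rows(np.array([533.4,177.6,177.6]),Rb,2)
```

```text
19.425 [529.8 176.2 182.6] [ 0.6615  0.7249 -0.141  -0.1305] j [-0.4   0.64  0.05  1.82 -0.15  1.07 -0.17] F [ 0.1  0.4 -2.9] 0.173 88.79785180091858
n 2 d [ 4.  1. -5.] deg 0.3
[0.005, 0.027, 0.016, -0.0004, -0.0005, 0.0003]
[0.005, 0.027, 0.016, -0.0004, -0.0005, 0.0003]
```

>>> {"fn": "arm_command", "kwargs": {"plan": [{"xyz":[0.005,0.027,0.016],"rotation":[0,0,0]},{"xyz":[0.005,0.027,0.016],"rotation":[0,0,0]},{"xyz":[0,0,0],"rotation":[0,0,0]},{"xyz":[0,0,0],"rotation":[0,0,0]}]}}

```text
time_s: 19.92
tcp_pos: [533.6, 177.8, 178.0]
eef_rot: [0.662, 0.725, -0.141, -0.13]
wrist_force: [-0.4, -0.1, -2.8]
grip_width: 0.171
grasp_force: 88.8
```

Run:
```python
from h import *
st()
```

```text
19.925 [533.6 177.8 178. ] [ 0.6616  0.7249 -0.1407 -0.1303] j [-0.4   0.65  0.05  1.81 -0.15  1.06 -0.17] F [-0.4 -0.1 -2.8] 0.171 88.79573464393616
```

>>> {"fn": "arm_command", "kwargs": {"plan": [{"xyz":[0,0.005,0.015],"rotation":[0,0,0]},{"xyz":[0,0,0],"rotation":[0,0,0]}]}}

```text
time_s: 20.18
tcp_pos: [533.9, 178.0, 177.3]
eef_rot: [0.662, 0.725, -0.14, -0.13]
wrist_force: [0.1, 0.7, 5.9]
grip_width: 0.172
grasp_force: 90.0
```

>>> {"fn": "arm_command", "kwargs": {"plan": [{"xyz":[0,0.01,0.01],"rotation":[0,0,0]},{"xyz":[0,0,0],"rotation":[0,0,0]}]}}

```text
time_s: 20.42
tcp_pos: [533.9, 178.0, 177.3]
eef_rot: [0.662, 0.725, -0.141, -0.131]
wrist_force: [-1.6, 0.3, 17.4]
grip_width: 0.173
grasp_force: 91.6
```

Seated: the upward force shows the stand carrying the tray. Releasing.

>>> {"fn": "arm_command", "kwargs": {"plan": [{"xyz":[0,0,0],"rotation":[0,0,0]},{"xyz":[0,0,0],"rotation":[0,0,0]},{"xyz":[0,0,0],"rotation":[0,0,0]},{"xyz":[0,0,0],"rotation":[0,0,0]},{"xyz":[0,0,0],"rotation":[0,0,0]},{"xyz":[0,0,0],"rotation":[0,0,0]}], "hand": 0}}

```text
time_s: 21.18
tcp_pos: [534.1, 177.8, 174.9]
eef_rot: [0.662, 0.725, -0.141, -0.13]
wrist_force: [-0.3, -0.1, 0.2]
grip_width: 1.001
grasp_force: 0.0
```

>>> {"fn": "arm_command", "kwargs": {"plan": [{"xyz":[0,0,-0.15],"rotation":[0,0,0]},{"xyz":[0,0,-0.25],"rotation":[0,0,0]},{"xyz":[0,0,-0.3],"rotation":[0,0,0]},{"xyz":[0,0,-0.3],"rotation":[0,0,0]},{"xyz":[0.3,0,-0.3],"rotation":[0,0,0]},{"xyz":[0.4,0,-0.2],"rotation":[0,0,0]},{"xyz":[0.4,0,0],"rotation":[0,0,0]},{"xyz":[0,0,0],"rotation":[0,0,0]}]}}

```text
time_s: 22.18
tcp_pos: [579.4, 296.2, 315.2]
eef_rot: [0.66, 0.727, -0.14, -0.131]
wrist_force: [0.5, -0.7, 0.1]
grip_width: 0.995
grasp_force: 0.0
```

Run:
```python
from h import *
st()
snap('top','t6.png')
for n in ['tray','tray_handle','tray_mouth','giftbox','soap1']:
  print(n,[(np.round(d['centre']).tolist(),round(d['score'],2)) for d in optics.tip_of(n,'top')])
snap('side','s6.png')
for n in ['tray','tray_handle','tray_mouth','giftbox','soap1']:
  print(n,[(np.round(d['centre']).tolist(),round(d['score'],2)) for d in optics.tip_of(n,'side')])
```

```text
22.175 [579.4 296.2 315.2] [ 0.6596  0.7268 -0.14   -0.1309] j [-0.52  0.61  0.05  1.48 -0.17  1.41 -0.32] F [ 0.5 -0.7  0.1] 0.995 0.0
tray [([485.0, 172.0, 56.0], 0.7)]
tray_handle [([535.0, 180.0, 170.0], 0.64)]
tray_mouth [([431.0, 175.0, 85.0], 0.95), ([470.0, -259.0, 14.0], 0.25)]
giftbox [([510.0, -265.0, -2.0], 0.85)]
soap1 [([542.0, -301.0, 20.0], 0.96), ([538.0, -248.0, 13.0], 0.9), ([637.0, 204.0, 14.0], 0.74), ([464.0, -305.0, 15.0], 0.64), ([437.0, 368.0, 17.0], 0.56), ([471.0, -257.0, 13.0], 0.55)]
tray [([484.0, 179.0, 55.0], 0.96), ([622.0, -3.0, -3.0], 0.15)]
tray_handle [([531.0, 184.0, 166.0], 0.91)]
tray_mouth [([429.0, 174.0, 84.0], 0.84)]
giftbox [([506.0, -260.0, -1.0], 0.87), ([465.0, -307.0, 16.0], 0.15)]
soap1 [([467.0, -308.0, 19.0], 0.96), ([436.0, 366.0, 18.0], 0.84), ([739.0, 116.0, 0.0], 0.69), ([543.0, -299.0, 13.0], 0.68), ([472.0, -260.0, 18.0], 0.65), ([539.0, -252.0, 15.0], 0.57), ([634.0, 203.0, 17.0], 0.53), ([412.0, -1.0, -3.0], 0.33)]
```

View pics/s6.png

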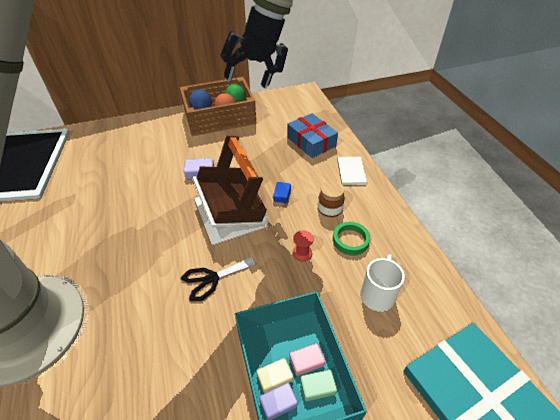

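The final view shows the empty tray flat on its stand at (228,190). All four soaps are in the box (275–318, 358–400), the gripper is clear, and nothing else has moved. Handing in.

```bash
python3 -c "
from station import workorder
print(workorder.job_done())"
```

```text
the job is handed in; nothing more can be done
None
```

I handed the job in at about 22 s of the 64 s: all four soaps are in the gift box, the empty tray is back flat on the stand against the lip, and the box and bystanders are where they were; the hand-in returned no verdict.

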